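# Clip the food box lid shut all round

### The job

The lid lies on the white food box but its rim is not clipped: its four rim sections still stand up. Press them down, one side after the other, with the fingertips until each snaps flat and stays shut. Only press: do not lift or tip the box or push it out of its place, and leave the jar, the shaker and the tin beside it standing where they are.

Things in the scene. Friction and masses are not known exactly. Their poses are not given: they have to be found in the camera images.
- food_box: White food box with a grey lid, 124 mm (x) by 170 mm (y) over the lid, 72 mm high when shut, about 1.6 kg, loose on four rubber feet. Origin: centre of its underside; z up, y along the long side; at yaw 0 x points away from the robot. Lid: fixed panel 60 x 106 mm and fixed corners, tops 70 mm above the worktop; between the corners four hinged rim sections, 32 mm deep, 5 mm thick.
- rim_front (a joint): Hinged rim section on the long side nearest the robot (box's -x side), 104 mm long. 0 rad = open (slopes up outwards 24 degrees, outer edge 13 mm high); 0.42 = flat, clipped shut. Over-centre spring: let go below about 0.25 it springs back up, beyond that it snaps shut. A push down at its press point takes about 7 N at first, then less; past shut it is rigid. Open at the start.
- press_front (a point): Press point of the front section: on its top face at mid-length, marked by three small ridges, 22 mm outward of its hinge line, which runs along the panel's edge 69.5 mm above the worktop. It moves with the section; when shut it lies 52 mm from the box's centre in -x of the box, 72 mm above the worktop.
- rim_back (a joint): Hinged rim section on the long side away from the robot (box's +x side), 104 mm long. 0 rad = open (slopes up outwards 24 degrees, outer edge 13 mm high); 0.42 = flat, clipped shut. Over-centre spring: let go below about 0.25 it springs back up, beyond that it snaps shut. A push down at its press point takes about 7 N at first, then less; past shut it is rigid. Open at the start.
- press_back (a point): Press point of the back section: on its top face at mid-length, marked by three small ridges, 22 mm outward of its hinge line, which runs along the panel's edge 69.5 mm above the worktop. It moves with the section; when shut it lies 52 mm from the box's centre in +x of the box, 72 mm above the worktop.
- rim_left (a joint): Hinged rim section on the short side on the robot's left (box's +y side), 58 mm long. 0 rad = open (slopes up outwards 24 degrees, outer edge 13 mm high); 0.42 = flat, clipped shut. Over-centre spring: let go below about 0.25 it springs back up, beyond that it snaps shut. A push down at its press point takes about 7 N at first, then less; past shut it is rigid. Open at the start.
- press_left (a point): Press point of the left section: on its top face at mid-length, marked by three small ridges, 22 mm outward of its hinge line, which runs along the panel's edge 69.5 mm above the worktop. It moves with the section; when shut it lies 75 mm from the box's centre in +y of the box, 72 mm above the worktop.
- rim_right (a joint): Hinged rim section on the short side on the robot's right (box's -y side), 58 mm long. 0 rad = open (slopes up outwards 24 degrees, outer edge 13 mm high); 0.42 = flat, clipped shut. Over-centre spring: let go below about 0.25 it springs back up, beyond that it snaps shut. A push down at its press point takes about 7 N at first, then less; past shut it is rigid. Open at the start.
- press_right (a point): Press point of the right section: on its top face at mid-length, marked by three small ridges, 22 mm outward of its hinge line, which runs along the panel's edge 69.5 mm above the worktop. It moves with the section; when shut it lies 75 mm from the box's centre in -y of the box, 72 mm above the worktop.
- jam_jar: Bystander: jam jar, 69 mm across, 99 mm high; origin at the centre of its underside.
- salt_shaker: Bystander: salt shaker, 44 mm across, 90 mm high; origin at the centre of its underside.
- tin: Bystander: low food tin, 75 mm across, 58 mm high; origin at the centre of its underside.

How it is judged:
At the end, for the whole second after the job is handed in: All four rim sections are flat and clipped (each joint above 0.37 of 0.42 rad); the box stands level (within 0.05 rad) and at rest within 30 mm of where it stood; jar, shaker and tin stand upright within 30 mm of where they stood (value of joint each of rim_front, rim_back, rim_left, rim_right above 0.37 rad and distance of each of food_box, jam_jar, salt_shaker, tin from where it was at the start of the episode below 0.03 m and angle between food_box's own z axis and vertical below 0.05 rad and linear speed of food_box below 0.01 m/s and angle between each of jam_jar, salt_shaker, tin's own z axis and vertical below 0.15 rad); the robot touches nothing.
It fails at once if the box is lifted off the worktop (over 12 mm), tipped (over 0.15 rad) or pushed more than 30 mm (height (world z) of food_box above 0.012 m or angle between food_box's own z axis and vertical above 0.15 rad or distance of food_box from where it was at the start of the episode above 0.03 m).
It fails at once if the jar, shaker or tin is lifted, knocked over or moved more than 30 mm (height (world z) of any of jam_jar, salt_shaker, tin above 0.015 m or distance of any of jam_jar, salt_shaker, tin from where it was at the start of the episode above 0.03 m or angle between any of jam_jar, salt_shaker, tin's own z axis and vertical above 0.3 rad).
It also fails if it takes over 53 s, if anything falls off the work surface, if the arm or the gripper's body presses on something with over 40 N, if the wrist force passes 120 N, or if a joint passes its speed limit or range.

### The arm

A 7-joint arm with a two-finger parallel gripper is mounted at the origin on a cart in front of the work surface, level with it; the furniture and walls round the work are solid. World frame = base frame: x ahead of the robot, y to its left, z up, the work surface at z = 0. Lengths are in m, angles in rad, forces in N, time in s.
With the tool pointing down it reaches from about 0.4 to 0.85 m from the base axis. Payload 10.4 kg.
Tool frame: the origin (TCP) lies midway between the tips of the shut fingers; the grasp point (between the pads) lies 19 mm behind it; z points along the fingers, y is the line along which they close (so a half turn about z gives the same grasp; the last joint's range is limited). The gripper opens to 87 mm and grips with 3 to 60 N. Pads are 19 mm wide; open, the fingers measure 117 mm over their backs; the gripper's body (75 mm by 190 mm) begins 51 mm behind the grasp point.
Start: joints at [1.142, 0.332, -0.065, 1.46, 0.022, 1.35, -0.088], TCP at [0.247, -0.574, 0.223] pointing down, gripper open.
Joint ranges: [-2.6, 2.6], [-0.5, 2.12], [-1.47, 1.34], [0.16, 2.42], [-1.27, 4.41], [0.06, 2.06], [-2.6, 2.6]. Speed limits (rad/s): [2.22, 2.22, 2.79, 2.79, 3.14, 3.14, 3.14].

### API

Orientations are given as a unit quaternion [x, y, z, w].
In Python, from bench import sensors, eyes, order gives the robot as it stands.
- The arm moves only by the tool arm_command, never from a script. Its argument "steps" is a list of rows, each an object with "rot": the turn, a rotation vector about the world's x, y, z in degrees, a list of three; "slide": the shift along the world's x, y, z in m, a list of three; "grip": the opening, from 0 (shut) to 1 (fully open). A call has exactly 8 rows; each row shifts and turns the commanded pose from where the row before left it; what a row does not reach is not made up. A row lasts 1/8 s, in which the tool goes at most 62.5 mm and 10.7 degrees, less where a joint would pass 70% of its speed; a pose out of reach is approached as far as the arm can. A call with a gripper value outside its range is refused whole. The fingers move at their own pace and stop on an object; "newtons" is the grip in N (left out, the last holds). Time passes only in rows, so rows that do not move let the fingers close, or fill a call up. It gives the time, the measured TCP pose, the force, the opening and the grip force at its end, in the units of the state.
- sensors.read_state(): the state, without advancing time (a new reading comes with each control period).
- eyes.camera(name): name is "side" or "top" or "wrist"; returns a dict with "pixels" (420x560x3 uint8, red, green, blue), "intrinsics" (3x3 intrinsics, pixels), "pose" (4x4, takes a point from camera to world coordinates). Camera axes: x right, y down, z forward; pixel columns grow to the right and rows downward; lengths in m; the calibration is good to about 2 mm. A picture is of the moment at which its call begins. There is no depth.
- order.close_job(): hands the job in; it is judged then, once.
Trained networks look in a picture, given as the dict that the camera call returned (one of the last four; its "shot" number tells which), for a name from the list of things; names that differ only in an ending like _2 or _b are one class to them, and where a whole thing is asked for, a point or a joint stands for the part that bears it (a point fixed in the world has none). Each returns a list of dicts, best first, with "conf" (0 to 1); they miss things now and then, are a little off and sometimes report something else, mostly with a low value. They report only what shows in the picture. A call takes as long as a camera call.
- eyes.look_for(name, picture): "bbox" ([left, top, right, bottom] in pixels, round what is visible of it).
The state is a dict: "time": time; "joint_positions": joint angles; "joint_vel": joint speeds; "joint_torque": joint torques, N m; "ee_pos": TCP position; "eef_rot": TCP orientation; "ft_force": force on the tool from outside, world axes, zero at the start; "torque": the same for the moment, N m; "width": finger opening in m; "grip_force": force on a finger pad.
Only numpy, scipy, OpenCV 4.12 (cv2) and the standard library are available. Lean on these libraries where they do the work, as an engineer would, in place of code of your own. Each camera call takes 0.05 s, during which the arm holds its last target. There are 200 camera calls.

## Working session

There is one attempt and no reset: what is moved stays moved. The work goes in short steps, Python scripts to look and compute and a tool call to move; the robot and the scene stay as the last step left them, time stands still between calls to the robot, and variables do not carry over. Pictures are saved under pics/ and viewed, at most 10 in all, crops included, and the job is handed in when it is done.

Besides the shell and the picture viewer there is one more tool, called as a command line: name --argument value ..., lists and objects as JSON in quotes. arm_command: Moves the arm, as the interface text tells. Its arguments: {"type":"object","properties":{"steps":{"type":"array","items":{"type":"object","properties":{"rot":{"type":"array","items":{"type":"number"}},"slide":{"type":"array","items":{"type":"number"}},"grip":{"type":"number"}}}},"newtons":{"type":"number"}},"required":["steps"]}

```bash
mkdir -p pics
cat > h.py <<'E'
import numpy as np, cv2
from bench import sensors, eyes, order
def ray(p,u,v,z):
    K=np.array(p["intrinsics"]);T=np.array(p["pose"])
    d=T[:3,:3]@np.linalg.solve(K,[u,v,1.]);o=T[:3,3]
    return o+d*(z-o[2])/d[2]
def proj(p,X):
    K=np.array(p["intrinsics"]);T=np.array(p["pose"])
    c=K@(T[:3,:3].T@(np.array(X)-T[:3,3]));return c[:2]/c[2]
E
python3 - <<'E'
from h import *
s=sensors.read_state();print({k:np.round(s[k],3).tolist() for k in('time','ee_pos','eef_rot','ft_force','width')})
for n in("top","side"):
    p=eyes.camera(n);cv2.imwrite(f"pics/{n}0.png",p["pixels"][:,:,::-1])
    print(n,np.round(p["pose"],3).tolist(),np.round(p["intrinsics"],1).tolist())
    for t in("food_box","press_front","press_back","press_left","press_right","jam_jar","salt_shaker","tin"):
        for r in eyes.look_for(t,p)[:2]:
            b=r["bbox"];print(t,round(r["conf"],2),np.round(b).tolist(),np.round(ray(p,(b[0]+b[2])/2,(b[1]+b[3])/2,.07),3).tolist())
E
```

```text
{'time': 0.0, 'ee_pos': [0.247, -0.574, 0.222], 'eef_rot': [0.979, 0.202, -0.0, -0.001], 'ft_force': [0.146, 0.185, -0.836], 'width': 0.087}
top [[-0.021, -0.997, 0.071, 0.51], [-1.0, 0.021, 0.004, -0.291], [-0.005, -0.071, -0.997, 0.908], [0.0, 0.0, 0.0, 1.0]] [[492.3, 0.0, 285.7], [0.0, 492.3, 212.3], [0.0, 0.0, 1.0]]
food_box 0.87 [253.0, 196.0, 363.0, 299.0] [0.51, -0.324, 0.07]
press_front 0.9 [266.0, 254.0, 330.0, 293.0] [0.466, -0.308, 0.07]
press_front 0.24 [336.0, 174.0, 365.0, 197.0] [0.614, -0.4, 0.07]
press_back 0.68 [286.0, 203.0, 350.0, 242.0] [0.551, -0.343, 0.07]
press_back 0.34 [268.0, 255.0, 328.0, 293.0] [0.465, -0.307, 0.07]
press_left 0.64 [255.0, 213.0, 286.0, 252.0] [0.536, -0.261, 0.07]
press_right 0.91 [331.0, 245.0, 360.0, 278.0] [0.484, -0.388, 0.07]
press_right 0.73 [286.0, 202.0, 350.0, 241.0] [0.553, -0.343, 0.07]
jam_jar 0.67 [380.0, 259.0, 427.0, 298.0] [0.453, -0.484, 0.07]
jam_jar 0.32 [256.0, 215.0, 286.0, 249.0] [0.537, -0.262, 0.07]
salt_shaker 0.56 [336.0, 175.0, 366.0, 197.0] [0.613, -0.401, 0.07]
tin 0.55 [277.0, 149.0, 321.0, 195.0] [0.64, -0.312, 0.07]
side [[-0.995, -0.073, 0.065, 0.504], [-0.096, 0.586, -0.805, 0.452], [0.021, -0.807, -0.59, 0.623], [0.0, 0.0, 0.0, 1.0]] [[479.2, 0.0, 281.9], [0.0, 479.2, 212.0], [0.0, 0.0, 1.0]]
food_box 0.77 [264.0, 181.0, 349.0, 259.0] [0.516, -0.282, 0.07]
press_front 0.87 [312.0, 198.0, 350.0, 233.0] [0.469, -0.303, 0.07]
press_back 0.71 [271.0, 184.0, 306.0, 218.0] [0.555, -0.342, 0.07]
press_left 0.89 [278.0, 215.0, 310.0, 240.0] [0.538, -0.257, 0.07]
press_right 0.65 [308.0, 180.0, 340.0, 199.0] [0.485, -0.394, 0.07]
jam_jar 0.83 [323.0, 148.0, 356.0, 198.0] [0.453, -0.462, 0.07]
jam_jar 0.49 [280.0, 218.0, 311.0, 239.0] [0.535, -0.254, 0.07]
salt_shaker 0.6 [249.0, 174.0, 271.0, 214.0] [0.616, -0.361, 0.07]
tin 0.94 [222.0, 197.0, 260.0, 246.0] [0.639, -0.263, 0.07]
```

View pics/top0.png

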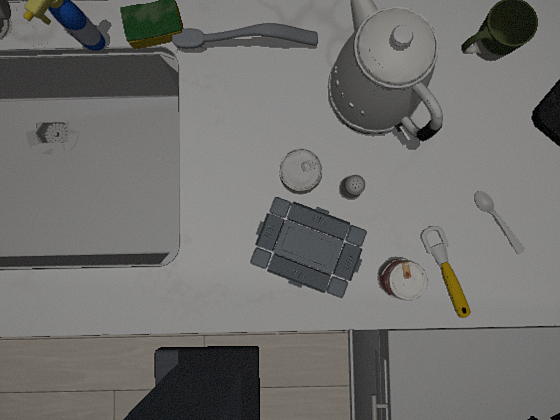

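View pics/side0.png

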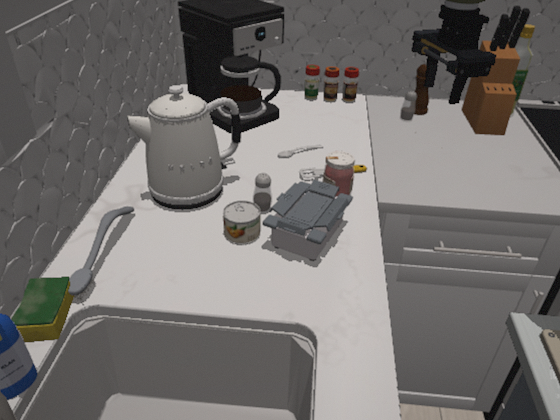

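The top view shows the lid from about (252,197) to (367,298), with the jar at (405,278), the shaker at (352,186) and the tin at (301,171). In the side view all four rims stand up. The box is near (0.510, -0.325) at a yaw of about -22°. I'll check that with an overlay.

Run:
```python
from h import *
c=np.array([.510,-.325]);y=np.radians(-22.3)
R=np.array([[np.cos(y),-np.sin(y)],[np.sin(y),np.cos(y)]])
ims=[]
for n,ctr in(("top",(308,247)),("side",(308,220))):
    p=eyes.camera(n);im=cv2.resize(p["pixels"][:,:,::-1],None,fx=4,fy=4,interpolation=cv2.INTER_CUBIC)
    def P(a,z): return tuple(np.round(proj(p,[*(c+R@np.array(a)),z])*4+1.5).astype(int).tolist())
    for hx,hy,col in((.03,.053,(0,255,0)),(.062,.085,(0,0,255))):
        cv2.polylines(im,[np.array([P(a,.07) for a in((-hx,-hy),(hx,-hy),(hx,hy),(-hx,hy))])],True,col,1)
    for a in((-.05,0),(.05,0),(0,.073),(0,-.073)): cv2.circle(im,P(a,.081),4,(255,255,0),-1)
    u,v=ctr;ims.append(im[4*v-240:4*v+240,4*u-240:4*u+240][:, 40:440])
cv2.imwrite("pics/ov.png",np.hstack(ims))
```

```text
(no output)
```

View pics/ov.png

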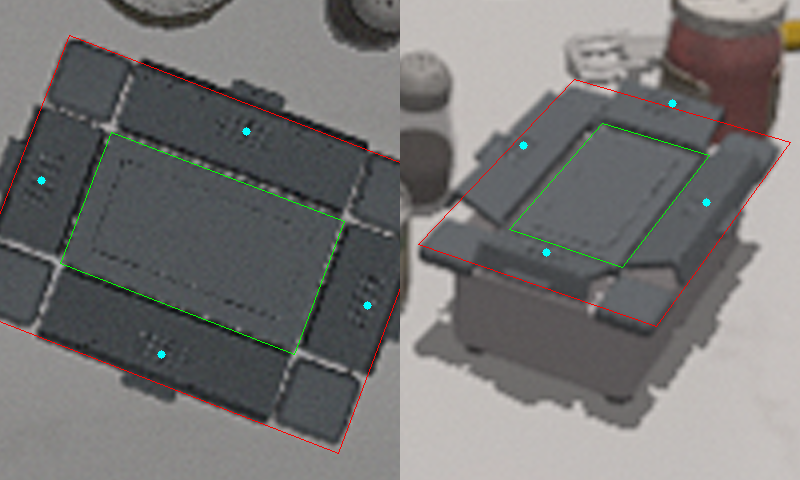

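The overlay fits the panel corners and the rim ridges to within about 2 mm in both views. Next I move above the front section with the gripper shut and aligned to the box.

arm_command --steps '[{"slide": [0.027,0.033,0],"rot": [0,0,-5.7],"grip": 0},{"slide": [0.027,0.033,0],"rot": [0,0,-5.7],"grip": 0},{"slide": [0.027,0.034,0],"rot": [0,0,-5.7],"grip": 0},{"slide": [0.027,0.034,0],"rot": [0,0,-5.7],"grip": 0},{"slide": [0.027,0.034,0],"rot": [0,0,-5.7],"grip": 0},{"slide": [0.027,0.034,0],"rot": [0,0,-5.7],"grip": 0},{"slide": [0.027,0.033,0],"rot": [0,0,-5.7],"grip": 0},{"slide": [0.027,0.033,0],"rot": [0,0,-5.7],"grip": 0}]'

```text
time: 2.0
ee_pos: [0.4635, -0.3051, 0.2228]
eef_rot: [0.981, -0.195, 0.0, 0.0]
ft_force: [0.2, -0.5, 0.8]
width: 0.015
grip_force: 0.0
```

arm_command --steps '[{"slide": [0,0,-0.03],"grip": 0},{"slide": [0,0,-0.03],"grip": 0},{"slide": [0,0,-0.03],"grip": 0},{"slide": [0,0,-0.025],"grip": 0},{"slide": [0,0,-0.012],"grip": 0},{"slide": [0,0,-0.006],"grip": 0},{"grip": 0},{"grip": 0}]'

```text
schema error: expected keys rot, slide, grip
```

arm_command --steps '[{"slide": [0,0,-0.003],"grip": 0},{"slide": [0,0,-0.003],"grip": 0},{"slide": [0,0,-0.002],"grip": 0},{"slide": [0,0,-0.002],"grip": 0},{"slide": [0,0,-0.002],"grip": 0},{"slide": [0,0,-0.002],"grip": 0},{"slide": [0,0,-0.001],"grip": 0},{"grip": 0}]'

```text
schema error: expected keys rot, slide, grip
```

arm_command --steps '[{"slide": [0,0,-0.03],"rot": [0,0,0],"grip": 0},{"slide": [0,0,-0.03],"rot": [0,0,0],"grip": 0},{"slide": [0,0,-0.03],"rot": [0,0,0],"grip": 0},{"slide": [0,0,-0.025],"rot": [0,0,0],"grip": 0},{"slide": [0,0,-0.012],"rot": [0,0,0],"grip": 0},{"slide": [0,0,-0.006],"rot": [0,0,0],"grip": 0},{"slide": [0,0,0],"rot": [0,0,0],"grip": 0},{"slide": [0,0,0],"rot": [0,0,0],"grip": 0}]'

```text
time: 3.0
ee_pos: [0.4633, -0.3065, 0.0905]
eef_rot: [0.981, -0.194, 0.001, 0.0]
ft_force: [-0.5, -0.7, 0.1]
width: 0.0005
grip_force: 0.0
```

arm_command --steps '[{"slide": [0,0,-0.003],"rot": [0,0,0],"grip": 0},{"slide": [0,0,-0.003],"rot": [0,0,0],"grip": 0},{"slide": [0,0,-0.003],"rot": [0,0,0],"grip": 0},{"slide": [0,0,-0.002],"rot": [0,0,0],"grip": 0},{"slide": [0,0,-0.002],"rot": [0,0,0],"grip": 0},{"slide": [0,0,-0.002],"rot": [0,0,0],"grip": 0},{"slide": [0,0,-0.002],"rot": [0,0,0],"grip": 0},{"slide": [0,0,0],"rot": [0,0,0],"grip": 0}]'

```text
time: 4.0
ee_pos: [0.4628, -0.3062, 0.0725]
eef_rot: [0.981, -0.194, 0.0, 0.0]
ft_force: [0.2, 0.1, 0.3]
width: 0.0004
grip_force: 0.0
```

arm_command --steps '[{"slide": [0,0,0.03],"rot": [0,0,0],"grip": 0},{"slide": [0,0,0.01],"rot": [0,0,0],"grip": 0},{"slide": [0.03,-0.012,0],"rot": [0,0,0],"grip": 0},{"slide": [0.033,-0.013,0],"rot": [0,0,0],"grip": 0},{"slide": [0.03,-0.012,0],"rot": [0,0,0],"grip": 0},{"slide": [0,0,-0.015],"rot": [0,0,0],"grip": 0},{"slide": [0,0,-0.007],"rot": [0,0,0],"grip": 0},{"slide": [0,0,0],"rot": [0,0,0],"grip": 0}]'

```text
time: 5.0
ee_pos: [0.5545, -0.3429, 0.0896]
eef_rot: [0.981, -0.194, -0.001, -0.0]
ft_force: [-0.2, 0.4, 1.4]
width: 0.0006
grip_force: 0.0
```

Run:
```python
from h import *
p=eyes.camera("side");im=cv2.resize(p["pixels"][:,:,::-1],None,fx=4,fy=4,interpolation=cv2.INTER_CUBIC)
cv2.imwrite("pics/s1.png",im[640:1120,880:1520])
```

```text
(no output)
```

View pics/s1.png

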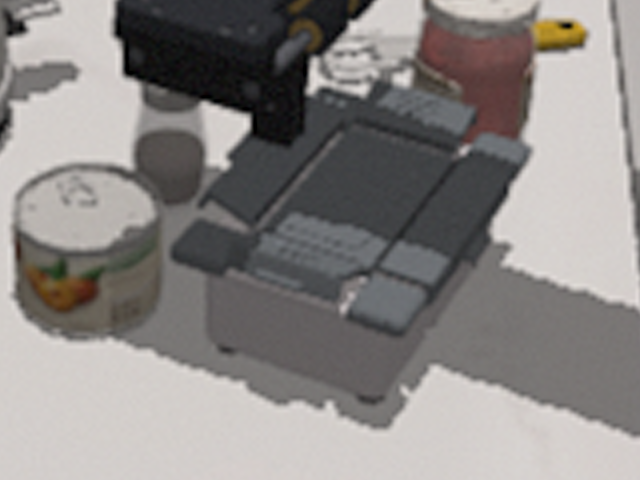

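The front section, around (450,210) in the crop, is flat and flush with the corners. The box hasn't moved, and the fingers are above the back section at (280,130). I'll press that one now.

arm_command --steps '[{"slide": [0,0,-0.003],"rot": [0,0,0],"grip": 0},{"slide": [0,0,-0.003],"rot": [0,0,0],"grip": 0},{"slide": [0,0,-0.003],"rot": [0,0,0],"grip": 0},{"slide": [0,0,-0.002],"rot": [0,0,0],"grip": 0},{"slide": [0,0,-0.002],"rot": [0,0,0],"grip": 0},{"slide": [0,0,-0.002],"rot": [0,0,0],"grip": 0},{"slide": [0,0,-0.002],"rot": [0,0,0],"grip": 0},{"slide": [0,0,0],"rot": [0,0,0],"grip": 0}]'

```text
time: 6.05
ee_pos: [0.5553, -0.343, 0.0729]
eef_rot: [0.981, -0.194, -0.001, -0.0]
ft_force: [0.7, -0.5, -0.1]
width: 0.0011
grip_force: 0.0
```

arm_command --steps '[{"slide": [0,0,0.03],"rot": [0,0,0],"grip": 0},{"slide": [0,0,0.01],"rot": [0,0,0],"grip": 0},{"slide": [-0.006,0.028,0],"rot": [0,0,0],"grip": 0},{"slide": [-0.006,0.028,0],"rot": [0,0,0],"grip": 0},{"slide": [-0.006,0.028,0],"rot": [0,0,0],"grip": 0},{"slide": [0,0,-0.015],"rot": [0,0,0],"grip": 0},{"slide": [0,0,-0.007],"rot": [0,0,0],"grip": 0},{"slide": [0,0,0],"rot": [0,0,0],"grip": 0}]'

```text
time: 7.05
ee_pos: [0.537, -0.2601, 0.0904]
eef_rot: [0.981, -0.194, -0.001, -0.0]
ft_force: [1.2, 0.6, 0.1]
width: 0.0007
grip_force: 0.0
```

arm_command --steps '[{"slide": [0,0,-0.003],"rot": [0,0,0],"grip": 0},{"slide": [0,0,-0.003],"rot": [0,0,0],"grip": 0},{"slide": [0,0,-0.003],"rot": [0,0,0],"grip": 0},{"slide": [0,0,-0.002],"rot": [0,0,0],"grip": 0},{"slide": [0,0,-0.002],"rot": [0,0,0],"grip": 0},{"slide": [0,0,-0.002],"rot": [0,0,0],"grip": 0},{"slide": [0,0,-0.002],"rot": [0,0,0],"grip": 0},{"slide": [0,0,0],"rot": [0,0,0],"grip": 0}]'

```text
time: 8.05
ee_pos: [0.5372, -0.2594, 0.074]
eef_rot: [0.981, -0.194, -0.001, 0.0]
ft_force: [1.1, 0.2, 0.2]
width: 0.0007
grip_force: 0.0
```

arm_command --steps '[{"slide": [0,0,0.03],"rot": [0,0,0],"grip": 0},{"slide": [0,0,0.01],"rot": [0,0,0],"grip": 0},{"slide": [-0.018,-0.044,0],"rot": [0,0,0],"grip": 0},{"slide": [-0.018,-0.044,0],"rot": [0,0,0],"grip": 0},{"slide": [-0.018,-0.044,0],"rot": [0,0,0],"grip": 0},{"slide": [0,0,-0.015],"rot": [0,0,0],"grip": 0},{"slide": [0,0,-0.008],"rot": [0,0,0],"grip": 0},{"slide": [0,0,0],"rot": [0,0,0],"grip": 0}]'

```text
time: 9.05
ee_pos: [0.4841, -0.3894, 0.0905]
eef_rot: [0.981, -0.193, -0.001, -0.001]
ft_force: [0.7, 0.7, 0.2]
width: 0.0005
grip_force: 0.0
```

arm_command --steps '[{"slide": [0,0,-0.003],"rot": [0,0,0],"grip": 0},{"slide": [0,0,-0.003],"rot": [0,0,0],"grip": 0},{"slide": [0,0,-0.003],"rot": [0,0,0],"grip": 0},{"slide": [0,0,-0.002],"rot": [0,0,0],"grip": 0},{"slide": [0,0,-0.002],"rot": [0,0,0],"grip": 0},{"slide": [0,0,-0.002],"rot": [0,0,0],"grip": 0},{"slide": [0,0,-0.002],"rot": [0,0,0],"grip": 0},{"slide": [0,0,0],"rot": [0,0,0],"grip": 0}]'

```text
time: 10.05
ee_pos: [0.4835, -0.3907, 0.0739]
eef_rot: [0.981, -0.194, -0.0, -0.0]
ft_force: [0.4, 0.3, 0.2]
width: 0.0001
grip_force: 0.0
```

arm_command --steps '[{"slide": [0,0,0.03],"rot": [0,0,0],"grip": 0},{"slide": [0,0,0.04],"rot": [0,0,0],"grip": 0},{"slide": [0,0,0.04],"rot": [0,0,0],"grip": 0},{"slide": [0,0,0.04],"rot": [0,0,0],"grip": 0},{"slide": [-0.05,-0.06,0],"rot": [0,0,0],"grip": 0},{"slide": [-0.03,-0.05,0],"rot": [0,0,0],"grip": 0},{"slide": [-0.03,-0.05,0],"rot": [0,0,0],"grip": 0},{"slide": [0,0,0],"rot": [0,0,0],"grip": 0}]'

```text
time: 11.05
ee_pos: [0.3787, -0.5437, 0.2237]
eef_rot: [0.98, -0.198, -0.001, 0.001]
ft_force: [0.1, 0.7, -0.5]
width: 0.0001
grip_force: 0.0
```

Run:
```python
from h import *
ims=[]
for n,(u,v) in(("top",(320,235)),("side",(300,205))):
    p=eyes.camera(n);im=cv2.resize(p["pixels"][:,:,::-1],None,fx=3,fy=3,interpolation=cv2.INTER_CUBIC)
    ims.append(im[3*v-240:3*v+240,3*u-200:3*u+200])
cv2.imwrite("pics/e1.png",np.hstack(ims))
```

```text
(no output)
```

View pics/e1.png

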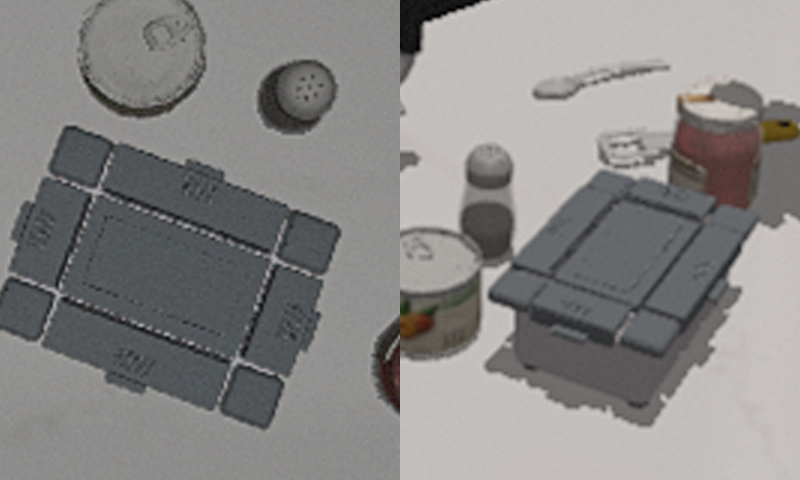

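All four sections now lie flush with the corners and have the same shade: front (135,360), back (198,190), left (40,230) and right (293,322). The jar, shaker and tin are standing and the arm is clear, so I'll hand the job in.

```bash
python3 -c "
from bench import order;print(order.close_job())"
```

```text
the job is handed in; nothing more can be done
None
```

I pressed all four rim sections down and handed the job in at about 11 s; in the last pictures they lie flat, with the box, jar, shaker and tin apparently unmoved, but no verdict came back.

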